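# Seat a terminal clamp in the jig's corner

## Robot

A 7-joint arm with a two-finger parallel gripper is mounted at the origin on the work surface. World frame = base frame: x ahead of the robot, y to its left, z up, the work surface at z = 0. Lengths are in m, angles in rad, forces in N, time in s.
With the tool pointing down it reaches from about 0.35 to 0.9 m from the base axis. Payload 8.1 kg.
Tool frame: the origin (TCP) lies at the very end of the fingers, on their centre line; the grasp point (between the pads) lies 19 mm behind it; z points along the fingers, y is the line along which they close (so a half turn about z gives the same grasp; the last joint's range is limited). The gripper opens to 92 mm and grips with 3 to 60 N. Pads are 19 mm wide; open, the fingers measure 130 mm over their backs; the gripper's body (75 mm by 190 mm) begins 47 mm behind the grasp point.
Start: joints at [-1.34, 0.434, 0.025, 1.573, -0.012, 1.134, -0.075], TCP at [0.205, 0.591, 0.188] pointing down, gripper open.
Joint ranges: [-2.62, 2.62], [-0.44, 2.09], [-1.27, 1.32], [0.08, 2.57], [-1.32, 4.46], [0.12, 2], [-2.74, 2.74]. Speed limits (rad/s): [2.22, 2.22, 3.01, 3.01, 3.14, 3.14, 3.14].

## Interface

Orientations are given as a rotation vector (axis times angle).
In Python, from cell import arm gives the robot as it stands.
- The arm moves only by the tool jog_arm, never from a script. Its argument "rows" is a list of rows, each a list of 3 entries, a list of its own where there are three numbers: the shift along the world's x, y, z in cm, then the turn, a rotation vector about the world's x, y, z in degrees, then the opening, from 0 (shut) to 1 (fully open). A call has 1 to 8 rows; each row is the pose to reach, as a shift and turn from the pose commanded when the call began; what a row does not reach only later rows make up. A row lasts 1/8 s, in which the tool goes at most 62.5 mm and 10.7 degrees, less where a joint would pass 70% of its speed; a pose out of reach is approached as far as the arm can. A call with a gripper value outside its range is refused whole. The fingers move at their own pace and stop on an object; "newtons" is the grip in N (left out, the last holds). Time passes only in rows, so rows that repeat a pose let the fingers close. It gives the time, the measured TCP pose, the force, the opening and the grip force at its end, in the units of the state.
- arm.observe(): the state, without advancing time (a new reading comes with each control period).
- arm.get_image(name): name is "scene" or "top"; returns a dict with "img" (384x512x3 uint8, red, green, blue), "depth" (384x512 float32, m along the optical axis (not along the pixel's ray), 0 where there is no reading), "fx", "fy", "cx", "cy" (pixels), "dist_coeffs" ([k1, k2, p1, p2, k3] as OpenCV has them; the pictures are not rectified), "rvec" (rotation vector, rad) and "tvec" (3), from world to camera coordinates, as OpenCV has them. Camera axes: x right, y down, z forward; pixel columns grow to the right and rows downward; lengths in m; the calibration is good to about 2 mm. A picture is of the moment at which its call begins.
- arm.sign_off(): hands the job in; it is judged then, once.
The state is a dict: "clock": time; "joints": joint angles; "dq": joint speeds; "joint_efforts": joint torques, N m; "position": TCP position; "ee_rot": TCP orientation; "force": force on the tool from outside, world axes, zero at the start; "ft_torque": the same for the moment, N m; "width": opening from 0.0 (shut) to 1.0 (fully open); "gripper_force": force on a finger pad.
Only numpy, scipy, OpenCV 4.12 (cv2) and the standard library are available. Lean on these libraries where they do the work, as an engineer would, in place of code of your own. Each camera call takes 0.05 s, during which the arm holds its last target. There are 200 camera calls.

## Task

Push the aluminium terminal clamp lying on the jig plate along the plate until its long side is flat against the fence and its end is against the rectangular end stop, then leave it there. Only push it with the fingers: do not lift or tip it, and leave the loose things lying around the jig alone.

Things in the scene. Friction and masses are not known exactly. Their poses are not given: they have to be found in the camera images.
- jig: Fixed dark steel plate 180 (x) x 350 (y) x 12 mm high on the bench; origin at the centre of its underside, top face 12 mm up. Along its far (+x) edge a straight steel fence runs parallel to y over the full length, 20 mm thick, 20 mm high above the plate (bolt heads 5 mm more); its inner face, looking to -x, is at x = +60 mm. Turned up to 17 degrees.
- stop: Fixed end stop: rectangular steel block 40 (x) x 30 (y) x 24 mm high, 5 mm bolt head on top, on the plate with its far side against the fence, at the left or right end (inner face 110 to 135 mm from the plate's middle). Origin at the centre of its underside, axes as the jig's. Push against the y = +-15 mm face that looks to the plate's middle.
- knob: Fixed round knob (26 mm across, 16 mm high, with a 14 mm stud up to 24 mm) standing on the plate near the other end of the fence, opposite the stop, its axis 20 mm from the fence's inner face. Not the stop. Origin at the centre of its underside.
- clamp: The work piece: loose aluminium block 40 (x) x 64 (y) x 30 mm high, 0.15 to 0.31 kg, two screw heads (13 mm, 4 mm high) on top, flat sides, a dark round mark on each end. On the plate near its middle, 35 to 65 mm short of the fence, turned up to 17 degrees to it. Origin at the centre of its underside. Slides under 0.7 to 2.5 N. Seated: origin at x = +40 mm of the jig and 47 mm from the stop's along y.
- spare: Bystander: smaller loose aluminium clamp, 28 x 36 x 22 mm with one screw head on top, on the bench beside or behind the jig. Origin under its centre.
- wood: Bystander: loose wooden block 40 x 45 x 30 mm on the bench beside or behind the jig. Origin under its centre.
- screw: Bystander: loose steel cap screw standing on its 29 mm head, 38 mm high, on the bench beside or behind the jig. Origin under its centre.
- driver: Bystander: loose screwdriver with blue handle lying on the bench behind the fence. It lies along its x axis, handle to -x.
There are look-alikes about, which are no part of the job. What is shaped like the clamp but purple or turquoise is not meant.

How it is judged:
By the outcome, as a careful person would: the job done as asked, in the order asked, and still so for the second after the job is handed in, with the robot touching nothing.
It also fails if it takes over 58 s, if anything falls off the work surface, if the arm or the gripper's body presses on something with over 40 N, if the wrist force passes 120 N, or if a joint passes its speed limit or range.

## Working session

There is one attempt and no reset: what is moved stays moved. The work goes in short steps, Python scripts to look and compute and a tool call to move; the robot and the scene stay as the last step left them, time stands still between calls to the robot, and variables do not carry over. Pictures are saved under pics/ and viewed, at most 10 in all, crops included, and the job is handed in when it is done.

Besides the shell and the picture viewer there is one more tool, called after "Call:" as name(argument=value, ...) on one line, values as JSON. jog_arm: Moves the arm, as the interface text tells. Its arguments: {"type":"object","properties":{"rows":{"type":"array","items":{"type":"array"}},"newtons":{"type":"number"}},"required":["rows"]}

```bash
mkdir -p pics; ls
python3 - <<'E'
from cell import arm
import cv2,numpy as np
s=arm.observe();print(s['clock'],s['position'],s['ee_rot'],s['force'])
for n in("top","scene"):
    d=arm.get_image(n);np.savez(f'{n}0.npz',**d)
    cv2.imwrite(f'pics/{n}0.png',cv2.resize(d['img'][:,:,::-1],(800,600)))
    R=cv2.Rodrigues(np.array(d['rvec']))[0];print(n,-R.T@np.array(d['tvec']).ravel(),R[2],d['fx'],d['dist_coeffs'])
E
```

```text
pics
0.0 [0.2046314  0.58994786 0.18764049] [-5.21930656e-01 -3.09779033e+00  2.45302334e-03] [ 0.22764496  0.13392432 -0.13282202]
top [0.51416622 0.00906861 0.78281341] [ 0.10526821  0.00621246 -0.99442446] 397.85228934246334 [0.01236313 0.         0.         0.         0.        ]
scene [ 1.10415362 -0.1380854   0.80767198] [-0.57060115  0.17967198 -0.80133159] 421.8804272471022 [0.01216466 0.         0.         0.         0.        ]
```

View pics/top0.png

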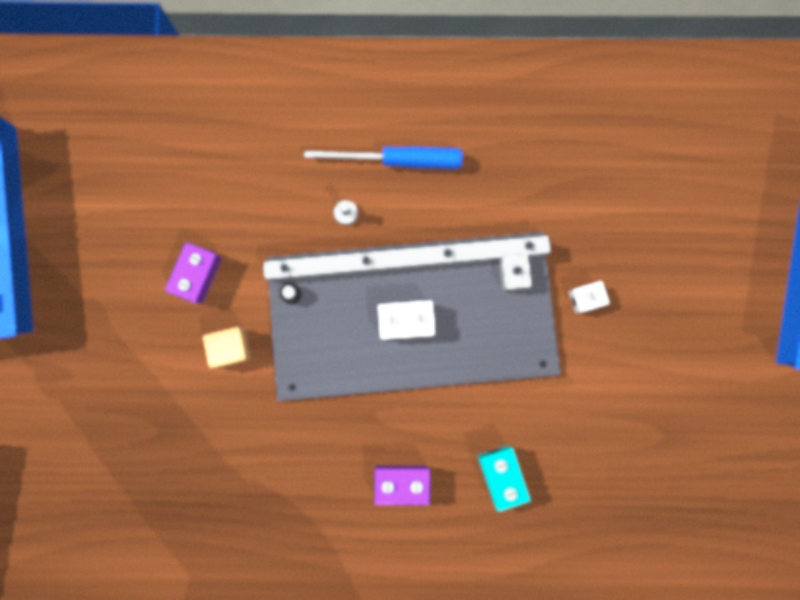

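View pics/scene0.png

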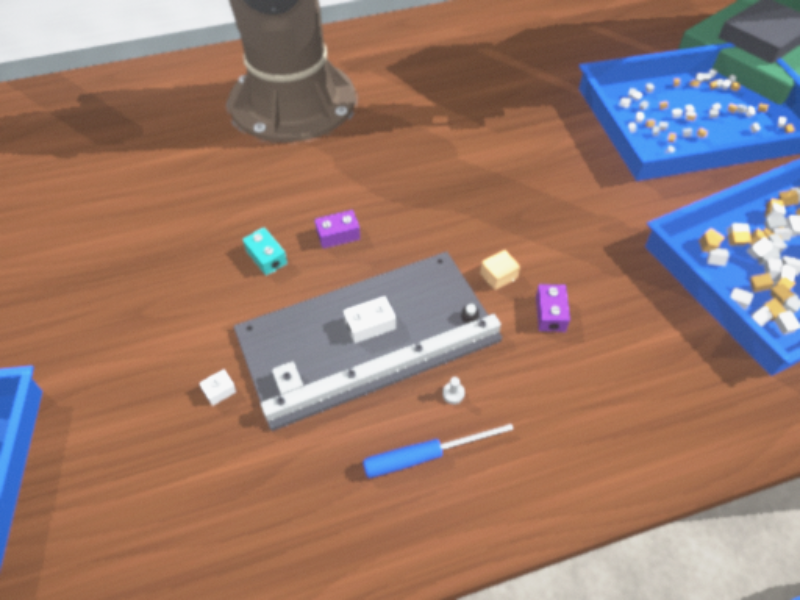

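In the top view (800x600), these could be taken for the clamp:
- purple blocks at (192,273) and (403,487)
- the turquoise block at (504,479)
- the small spare at (590,297)
- the stop at (517,270)

The bare aluminium block with two screw heads on the plate at (406,320) fits the description. The stop is at the right (-y) end and the knob at (289,292).

```bash
cat > h.py <<'E'
import cv2,numpy as np
def ray(d,px,z):
    K=np.array([[d['fx'],0,d['cx']],[0,d['fy'],d['cy']],[0,0,1.]])
    u=cv2.undistortPoints(np.float64(px).reshape(-1,1,2),K,np.float64(d['dist_coeffs'])).reshape(-1,2)
    R=cv2.Rodrigues(np.float64(d['rvec']))[0];c=-R.T@np.float64(d['tvec']).ravel()
    v=np.c_[u,np.ones(len(u))]@R
    return c+v*((z-c[2])/v[:,2])[:,None]
def heights(d):
    h,w=d['depth'].shape;g=np.stack(np.meshgrid(np.arange(w),np.arange(h)),-1).reshape(-1,2)
    K=np.array([[d['fx'],0,d['cx']],[0,d['fy'],d['cy']],[0,0,1.]])
    u=cv2.undistortPoints(np.float64(g).reshape(-1,1,2),K,np.float64(d['dist_coeffs'])).reshape(-1,2)
    R=cv2.Rodrigues(np.float64(d['rvec']))[0]
    P=(np.c_[u,np.ones(len(u))]*d['depth'].reshape(-1,1)-np.float64(d['tvec']).ravel())@R
    return P.reshape(h,w,3)
def rect(m,d,z):
    c=max(cv2.findContours(m.astype(np.uint8),0,cv2.CHAIN_APPROX_NONE)[0],key=cv2.contourArea)
    W=ray(d,c.reshape(-1,2),z)
    r=cv2.minAreaRect((W[:,:2]*1000).astype(np.float32));return r,c
E
python3 - <<'E'
import cv2,numpy as np
from h import *
d=dict(np.load('top0.npz'));im=d['img'];P=heights(d)
hsv=cv2.cvtColor(im,cv2.COLOR_RGB2HSV)
white=(hsv[...,2]>150)&(hsv[...,1]<60)
for n,(x0,x1,y0,y1),z in(("clamp",(230,290,185,222),.042),("fence",(165,356,148,180),.032),("stop",(318,342,163,186),.036),("spare",(362,394,178,202),.022)):
    m=np.zeros(white.shape,bool);m[y0:y1,x0:x1]=white[y0:y1,x0:x1]
    r,c=rect(m,d,z);print(n,r,'box',cv2.boxPoints(r).round(1).tolist(),'depth z',np.median(P[m][:,2]))
pm=(hsv[...,2]<125)&(hsv[...,1]<90);m=np.zeros(white.shape,bool);m[150:260,165:362]=pm[150:260,165:362]
m[150:242,165:362]|=white[150:242,165:362]
m[:, 361:]=0
r,c=rect(m,d,.012);print('plate',r,cv2.boxPoints(r).round(1).tolist())
cr=im[140:265,160:400,::-1].copy()
cv2.imwrite('pics/crop0.png',cv2.resize(cr,None,fx=3.3,fy=3.3,interpolation=cv2.INTER_CUBIC))
E
```

```text
clamp ((571.3017578125, -9.553905487060547), (46.4796257019043, 70.70458221435547), 5.018109321594238) box [[545.0999755859375, 23.600000381469727], [551.2000122070312, -46.79999923706055], [597.5, -42.70000076293945], [591.4000244140625, 27.700000762939453]] depth z 0.04124479203165972
fence ((634.339599609375, -12.284225463867188), (54.490028381347656, 352.71563720703125), 5.812381267547607) box [[589.4000244140625, 160.39999389648438], [625.0999755859375, -190.5], [679.2999877929688, -185.0], [643.5999755859375, 165.89999389648438]] depth z 0.03133242117543142
stop ((631.3991088867188, -141.5765838623047), (42.6606330871582, 39.885318756103516), 2.5641088485717773) box [[609.2000122070312, -122.5999984741211], [611.0, -162.5], [653.5999755859375, -160.5], [651.7999877929688, -120.69999694824219]] depth z 0.03469362773073856
spare ((603.3982543945312, -235.31375122070312), (32.574398040771484, 44.754215240478516), 16.531328201293945) box [[581.4000244140625, -218.5], [594.2000122070312, -261.3999938964844], [625.4000244140625, -252.10000610351562], [612.5999755859375, -209.1999969482422]] depth z 0.020782380151550366
plate ((634.3961181640625, -12.467529296875), (75.64502716064453, 361.95831298828125), 3.5469295978546143) [[585.4000244140625, 165.8000030517578], [607.7999877929688, -195.39999389648438], [683.2999877929688, -190.8000030517578], [660.9000244140625, 170.5]]
```

View pics/crop0.png

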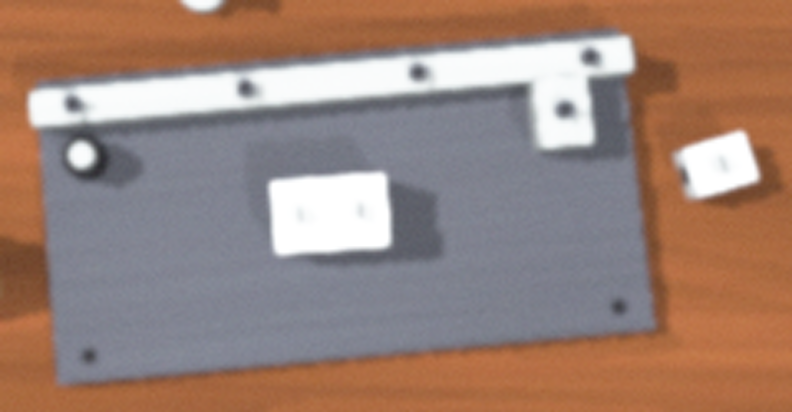

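The crop shows the chosen block as bare aluminium with two screw heads, at crop (330,213). The stop is at (563,113), touching the fence, and the knob is at (83,157). Next I'll fit the edge lines.

```bash
cat > meas.py <<'E'
import cv2,numpy as np
from h import *
def edge(d,pts_cols,y0,y1,z,rise,axis=0):
    """subpixel strongest grey edge along columns (axis=0) or rows (axis=1); rise=+1 dark->bright"""
    g=cv2.GaussianBlur(cv2.cvtColor(d['img'],cv2.COLOR_RGB2GRAY).astype(float),(0,0),.8)
    if axis: g=g.T
    out=[]
    for x in pts_cols:
        e=rise*np.gradient(g[y0:y1,x]);k=int(np.argmax(e))
        if 0<k<len(e)-1:
            den=e[k-1]-2*e[k]+e[k+1];s=.5*(e[k-1]-e[k+1])/den if den else 0
            out.append((x,y0+k+s) if not axis else (y0+k+s,x))
    W=ray(d,out,z)[:,:2]
    vx,vy,x0_,y0_=cv2.fitLine((W*1000).astype(np.float32),cv2.DIST_HUBER,0,.01,.01).ravel()
    if (axis==0 and vy<0) or (axis==1 and vx<0): vx,vy=-vx,-vy
    return np.array([x0_,y0_]),np.array([vx,vy]),len(out)
E
python3 - <<'E'
import numpy as np
from meas import *
d=dict(np.load('top0.npz'))
def deg(v): return np.degrees(np.arctan2(-v[0],v[1]))
F=edge(d,range(205,315),158,184,.032,-1)
print('fence front',F,deg(F[1]))
B=edge(d,range(172,350),146,170,.032,1);print('fence back',B,deg(B[1]))
cf=edge(d,range(247,273),208,226,.042,-1);cb=edge(d,range(247,273),186,202,.042,1)
print('clamp near',cf,deg(cf[1]),'far',cb,deg(cb[1]))
l=edge(d,range(198,212),234,250,.042,1,1);r=edge(d,range(198,212),268,286,.042,-1,1)
print('ends',l,r)
s1=edge(d,range(170,181),314,328,.036,1,1);s2=edge(d,range(170,181),334,348,.036,-1,1);s3=edge(d,range(326,335),178,190,.036,-1)
print('stop inner',s1,'outer',s2,'near',s3)
E
```

```text
fence front (array([641.7446  , -47.278053], dtype=float32), array([-0.10245465,  0.9947377 ], dtype=float32), 110) 5.8805375
fence back (array([657.90936 ,  10.883788], dtype=float32), array([-0.10178677,  0.99480623], dtype=float32), 175) 5.84207
clamp near (array([549.7396   ,  -7.3026805], dtype=float32), array([-0.0753479 ,  0.99715734], dtype=float32), 26) 4.321212 far (array([593.5739  ,  -9.948434], dtype=float32), array([-0.08220252,  0.99661565], dtype=float32), 26) 4.715177
ends (array([570.78235 ,  23.310968], dtype=float32), array([0.996568  , 0.08277766], dtype=float32), 14) (array([571.3087  , -44.223553], dtype=float32), array([0.99752194, 0.07035641], dtype=float32), 14)
stop inner (array([ 628.84735, -126.87813], dtype=float32), array([0.99253255, 0.12197983], dtype=float32), 11) outer (array([ 629.56213, -160.42142], dtype=float32), array([0.99563766, 0.09330399], dtype=float32), 11) near (array([ 611.5295 , -143.11624], dtype=float32), array([-0.12852597,  0.99170613], dtype=float32), 9)
```

Call:
jog_arm(rows=[[[8, -15, 0], [0, 0, 8], 0], [[12, -21, 0], [0, 0, 16], 0], [[15, -27, 0], [0, 0, 25], 0], [[18, -33, 0], [0, 0, 25], 0], [[21, -39, 0], [0, 0, 25], 0], [[24, -45, 0], [0, 0, 25], 0], [[28, -51, 0], [0, 0, 25], 0], [[32.5, -60.4, 0], [0, 0, 25], 0]], newtons=20)

```text
clock: 1.1
position: [0.4436, 0.149, 0.1885]
ee_rot: [-0.161, 3.137, 0.0]
force: [1.6, 0.6, -0.1]
width: 0.178
gripper_force: 0.0
```

Call:
jog_arm(rows=[[[0, 0, 0], [0, 0, 0], 0], [[0, 0, 0], [0, 0, 0], 0]])

```text
clock: 1.35
position: [0.4425, 0.1513, 0.1882]
ee_rot: [0.16, -3.137, -0.0]
force: [0.2, 0.7, 0.2]
width: 0.01
gripper_force: 0.0
```

Call:
jog_arm(rows=[[[3, -5.5, 0], [0, 0, 0], 0], [[6, -11, 0], [0, 0, 0], 0], [[8.8, -16.5, 0], [0, 0, 0], 0], [[8.8, -16.5, -4], [0, 0, 0], 0], [[8.8, -16.5, -8], [0, 0, 0], 0], [[8.8, -16.5, -11], [0, 0, 0], 0], [[8.8, -16.5, -11], [0, 0, 0], 0], [[8.8, -16.5, -11], [0, 0, 0], 0]])

```text
clock: 2.35
position: [0.5316, -0.0129, 0.0794]
ee_rot: [-0.163, 3.136, 0.001]
force: [0.3, -0.0, 0.7]
width: 0.008
gripper_force: 0.0
```

Run:
```python
from cell import arm
import cv2,numpy as np
d=arm.get_image("scene");cv2.imwrite('pics/s1.png',cv2.resize(d['img'][100:300,130:350,::-1],None,fx=3,fy=3))
```

```text
(no output)
```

View pics/s1.png

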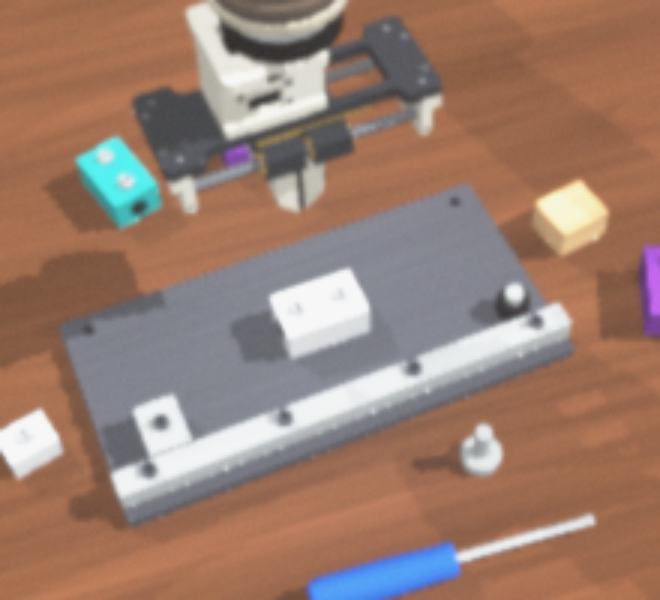

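The picture shows the closed fingertips at crop (300,195), just behind the clamp at (320,310), with the path clear. I'll go down and push toward the fence.

Call:
jog_arm(rows=[[[0, 0, -3], [0, 0, 0], 0], [[0, 0, -5.7], [0, 0, 0], 0], [[0, 0, -5.7], [0, 0, 0], 0], [[0.5, 0.05, -5.7], [0, 0, 0], 0], [[0.9, 0.09, -5.7], [0, 0, 0], 0], [[1.3, 0.13, -5.7], [0, 0, 0], 0], [[1.7, 0.17, -5.7], [0, 0, 0], 0], [[2.1, 0.22, -5.7], [0, 0, 0], 0]])

```text
clock: 3.4
position: [0.5523, -0.0118, 0.0215]
ee_rot: [-0.161, 3.137, 0.0]
force: [0.6, -0.4, -0.1]
width: 0.004
gripper_force: 0.0
```

Call:
jog_arm(rows=[[[0.4, 0.04, 0], [0, 0, 0], 0], [[0.8, 0.08, 0], [0, 0, 0], 0], [[1.2, 0.12, 0], [0, 0, 0], 0], [[1.6, 0.16, 0], [0, 0, 0], 0], [[2.0, 0.2, 0], [0, 0, 0], 0], [[2.4, 0.25, 0], [0, 0, 0], 0], [[2.8, 0.29, 0], [0, 0, 0], 0], [[2.8, 0.29, 0], [0, 0, 0], 0]])

```text
clock: 4.4
position: [0.5803, -0.0089, 0.0214]
ee_rot: [-0.161, 3.137, -0.0]
force: [0.5, -0.6, -0.9]
width: 0.003
gripper_force: 0.0
```

Run:
```python
from cell import arm
import cv2,numpy as np
s=arm.observe();print(s['position'],s['force'])
d=arm.get_image("scene");cv2.imwrite('pics/s2.png',cv2.resize(d['img'][100:300,130:350,::-1],None,fx=3,fy=3))
```

```text
[ 0.5802658  -0.00893946  0.0214203 ] [ 0.46175257 -0.60520807 -0.86030898]
```

View pics/s2.png

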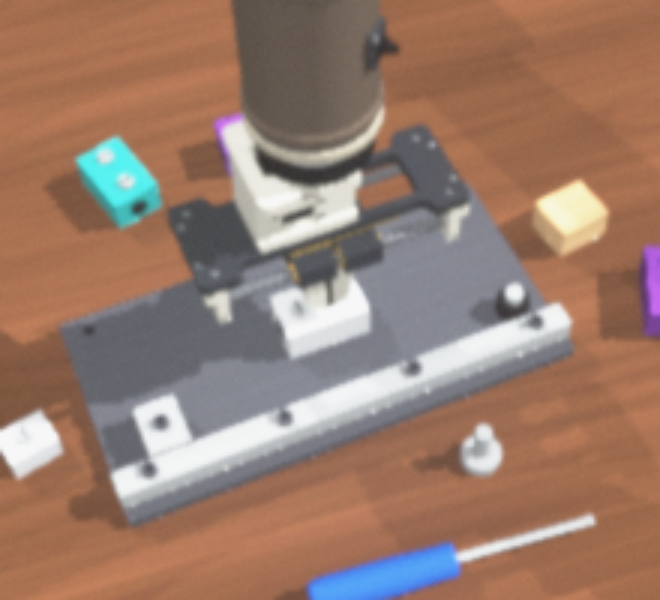

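Run:
```python
from cell import arm
import cv2,numpy as np
from h import *
d=arm.get_image("scene");np.savez('scene2.npz',**d);P=heights(d)
K=np.array([[d['fx'],0,d['cx']],[0,d['fy'],d['cy']],[0,0,1.]])
for p in([.5316,-.0129,.0794],[.5803,-.0089,.0214],[.5713,-.0096,.042],[.5713+.03,-.0096,.042]):
    q=cv2.projectPoints(np.array([p]),d['rvec'],d['tvec'],K,d['dist_coeffs'])[0].ravel();print(p,(q-[130,100])*3)
for c in([325,298],[325,285],[300,325],[325,315],[350,305],[345,325],[290,300],[365,290],[316,345]):
    print(c,P[int(100+c[1]/3),int(130+c[0]/3)].round(4))
t=arm.get_image("top");np.savez('top2.npz',**t)
cv2.imwrite('pics/t2.png',cv2.resize(t['img'][130:280,150:400,::-1],None,fx=3,fy=3))
```

```text
[0.5316, -0.0129, 0.0794] [298.29678918 227.91666724]
[0.5803, -0.0089, 0.0214] [325.47901347 322.78469331]
[0.5713, -0.0096, 0.042] [320.07145684 297.87309783]
[0.6013000000000001, -0.0096, 0.042] [331.89058455 329.6438746 ]
[325, 298] [ 0.5931 -0.012   0.0732]
[325, 285] [ 0.5928 -0.0113  0.0869]
[300, 325] [ 0.5872 -0.0299  0.0391]
[325, 315] [ 0.5857 -0.011   0.04  ]
[350, 305] [0.581  0.0091 0.0401]
[345, 325] [0.5924 0.003  0.0311]
[290, 300] [ 0.5645 -0.0325  0.0404]
[365, 290] [0.5521 0.0297 0.0122]
[316, 345] [ 0.5948 -0.0216  0.0181]
```

View pics/t2.png

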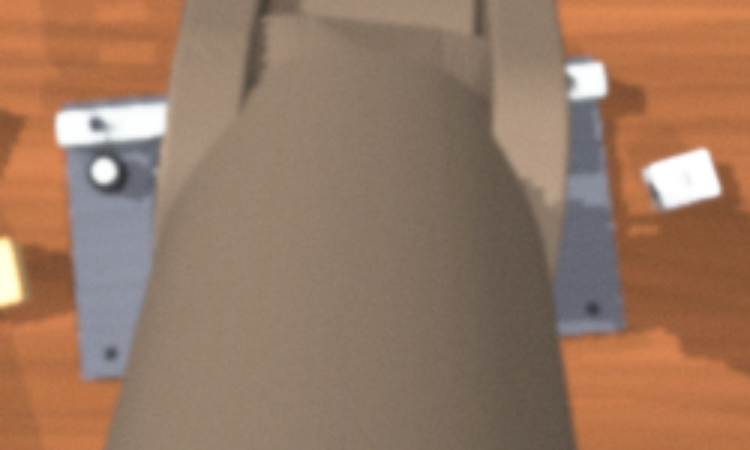

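The scene crop shows the fingertips over the clamp's top at (325,298), not behind it, and the clamp hasn't moved. The top view is blocked by the arm. The tips seem to sit higher than the reported TCP, so I'll measure that before moving.

Run:
```python
from cell import arm
import cv2,numpy as np
from h import *
d=dict(np.load('scene2.npz'));P=heights(d)
for u in (236,238,240,242):
    print(u,[(v,P[v,u].round(3).tolist(),int(d['img'][v,u].mean())) for v in range(190,210,1)] if u in(238,) else [(v,P[v,u,2].round(3)) for v in range(190,210)])
s=arm.observe();print(s['joints'],s['width'],s['position'],s['ee_rot'],s['joint_efforts'],s['force'])
```

```text
236 [(190, np.float64(0.145)), (191, np.float64(0.14)), (192, np.float64(0.139)), (193, np.float64(0.134)), (194, np.float64(0.13)), (195, np.float64(0.09)), (196, np.float64(0.087)), (197, np.float64(0.082)), (198, np.float64(0.078)), (199, np.float64(0.076)), (200, np.float64(0.074)), (201, np.float64(0.068)), (202, np.float64(0.064)), (203, np.float64(0.04)), (204, np.float64(0.041)), (205, np.float64(0.037)), (206, np.float64(0.04)), (207, np.float64(0.039)), (208, np.float64(0.038)), (209, np.float64(0.038))]
238 [(190, [0.619, -0.017, 0.141], 75), (191, [0.619, -0.017, 0.137], 74), (192, [0.62, -0.018, 0.135], 78), (193, [0.62, -0.018, 0.131], 98), (194, [0.593, -0.011, 0.091], 128), (195, [0.593, -0.011, 0.087], 144), (196, [0.593, -0.012, 0.084], 157), (197, [0.593, -0.012, 0.08], 174), (198, [0.593, -0.012, 0.076], 193), (199, [0.593, -0.012, 0.073], 201), (200, [0.593, -0.012, 0.07], 203), (201, [0.593, -0.012, 0.066], 209), (202, [0.593, -0.012, 0.062], 233), (203, [0.593, -0.013, 0.059], 246), (204, [0.583, -0.01, 0.04], 247), (205, [0.586, -0.011, 0.04], 247), (206, [0.5
[... 823 characters left out ...]
float64(0.079)), (197, np.float64(0.077)), (198, np.float64(0.074)), (199, np.float64(0.069)), (200, np.float64(0.065)), (201, np.float64(0.063)), (202, np.float64(0.04)), (203, np.float64(0.04)), (204, np.float64(0.04)), (205, np.float64(0.041)), (206, np.float64(0.041)), (207, np.float64(0.038)), (208, np.float64(0.035)), (209, np.float64(0.03))]
[-0.23989239  0.5553586   0.23139972  1.87329638 -0.18169592  0.73339874
  1.76657821] 0.0037642173105389295 [ 0.57977478 -0.00899311  0.02141882] [ 1.60778582e-01 -3.13729273e+00 -6.53786312e-05] [-2.76090042e-02 -6.57664561e+01  4.80958164e+00 -2.29079944e+01
  4.27810103e-02  6.60898886e-02 -1.28769279e-04] [-0.55310935  0.24652782  0.19751545]
```

The depth puts the fingertips at z≈0.058 where 0.021 is reported, about 36 mm higher. The front x agrees to 3 mm. So the fingers passed over the clamp without touching it. Next I'll check the lowest parts of the gripper body before going lower.

Run:
```python
import numpy as np
from h import *
d=dict(np.load('scene2.npz'));P=heights(d)
for cu,cv in((222,310),(222,316),(222,322),(455,228),(455,235),(455,241),(320,272),(360,258),(205,275)):
    print(cu,cv,P[int(100+cv/3),int(130+cu/3)].round(3))
# lowest z of gripper points above .05
m=(P[...,2]>.05)&(P[...,2]<.3)&(P[...,0]>.4)&(P[...,0]<.7)&(abs(P[...,1])<.15)
Q=P[m];o=np.argsort(Q[:,2])[:25];print(Q[o].round(3).tolist())
```

```text
222 310 [ 0.627 -0.088  0.139]
222 316 [ 0.627 -0.089  0.132]
222 322 [ 0.627 -0.09   0.125]
455 228 [0.611 0.076 0.139]
455 235 [0.611 0.077 0.132]
455 241 [0.53  0.112 0.013]
320 272 [ 0.621 -0.022  0.145]
360 258 [0.616 0.009 0.14 ]
205 275 [ 0.615 -0.094  0.165]
[[0.591, -0.01, 0.058], [0.592, -0.008, 0.059], [0.593, -0.013, 0.059], [0.593, -0.006, 0.059], [0.59, -0.009, 0.06], [0.591, -0.005, 0.06], [0.591, -0.007, 0.06], [0.593, -0.012, 0.062], [0.594, -0.003, 0.063], [0.59, -0.007, 0.063], [0.592, -0.001, 0.063], [0.59, -0.009, 0.064], [0.593, -0.017, 0.064], [0.594, -0.015, 0.065], [0.593, -0.003, 0.065], [0.593, -0.012, 0.066], [0.592, 0.002, 0.066], [0.593, -0.005, 0.067], [0.593, -0.001, 0.068], [0.594, -0.021, 0.068], [0.592, 0.004, 0.068], [0.593, -0.017, 0.068], [0.593, -0.003, 0.069], [0.592, -0.007, 0.069], [0.595, -0.015, 0.069]]
```

The body's lowest parts are at z=0.124, which is the tip plus 66 mm. That matches the gripper spec, so the reported z is simply about 36 mm low. I'll back off, go lower by that amount, and push.

Call:
jog_arm(rows=[[[-3, -0.3, 0], [0, 0, 0], 0], [[-5.4, -0.55, 0], [0, 0, 0], 0], [[-5.4, -0.55, 0], [0, 0, 0], 0], [[-5.4, -0.55, -1.2], [0, 0, 0], 0], [[-5.4, -0.55, -2.4], [0, 0, 0], 0], [[-5.4, -0.55, -3.2], [0, 0, 0], 0], [[-5.4, -0.55, -3.2], [0, 0, 0], 0]])

```text
clock: 5.42
position: [0.5254, -0.0145, -0.0116]
ee_rot: [0.161, -3.136, 0.0]
force: [0.2, -0.5, -0.3]
width: 0.005
gripper_force: 0.0
```

Call:
jog_arm(rows=[[[0.5, 0.05, 0], [0, 0, 0], 0], [[0.9, 0.09, 0], [0, 0, 0], 0], [[1.3, 0.13, 0], [0, 0, 0], 0], [[1.7, 0.17, 0], [0, 0, 0], 0], [[2.1, 0.22, 0], [0, 0, 0], 0], [[2.5, 0.26, 0], [0, 0, 0], 0]])

```text
clock: 6.18
position: [0.5508, -0.0118, -0.0106]
ee_rot: [0.161, -3.137, -0.0]
force: [-1.3, 0.1, 2.0]
width: 0.004
gripper_force: 1.2
```

Run:
```python
from cell import arm
import cv2,numpy as np
from h import *
s=arm.observe();print(s['position'],s['force'])
d=arm.get_image("scene");np.savez('scene3.npz',**d);P=heights(d)
print([(v,P[v,238].round(3).tolist()) for v in range(188,222,2)])
cv2.imwrite('pics/s3.png',cv2.resize(d['img'][100:300,130:350,::-1],None,fx=3,fy=3))
```

```text
[ 0.5508203  -0.01183523 -0.01061654] [-1.25787159  0.13283864  2.02964128]
[(188, [0.564, -0.003, 0.071]), (190, [0.563, -0.003, 0.063]), (192, [0.564, -0.004, 0.057]), (194, [0.564, -0.004, 0.049]), (196, [0.562, -0.004, 0.04]), (198, [0.567, -0.005, 0.039]), (200, [0.574, -0.007, 0.041]), (202, [0.578, -0.009, 0.04]), (204, [0.584, -0.01, 0.041]), (206, [0.586, -0.011, 0.037]), (208, [0.593, -0.013, 0.04]), (210, [0.599, -0.015, 0.041]), (212, [0.604, -0.017, 0.041]), (214, [0.604, -0.017, 0.033]), (216, [0.606, -0.018, 0.028]), (218, [0.604, -0.017, 0.018]), (220, [0.605, -0.018, 0.01])]
```

View pics/s3.png

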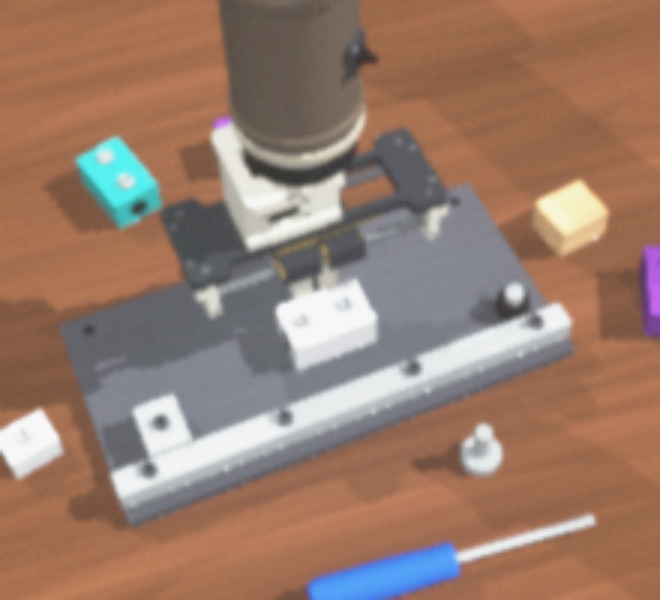

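The scene crop shows the fingers behind the clamp. The clamp slid about 12 mm and stayed level, now around (325,325), and about 34 mm remain to the fence.

Call:
jog_arm(rows=[[[0.4, 0.04, 0.2], [0, 0, 0], 0], [[0.8, 0.08, 0.3], [0, 0, 0], 0], [[1.2, 0.12, 0.3], [0, 0, 0], 0], [[1.6, 0.16, 0.3], [0, 0, 0], 0], [[2.0, 0.2, 0.3], [0, 0, 0], 0], [[2.4, 0.25, 0.3], [0, 0, 0], 0], [[2.7, 0.28, 0.3], [0, 0, 0], 0], [[3.0, 0.31, 0.3], [0, 0, 0], 0]])

```text
clock: 7.22
position: [0.5811, -0.0087, -0.0076]
ee_rot: [0.161, -3.137, -0.0]
force: [-1.2, -0.4, -1.0]
width: 0.007
gripper_force: 0.5
```

Call:
jog_arm(rows=[[[0.1, 0.01, 0], [0, 0, 0], 0], [[0.2, 0.02, 0], [0, 0, 0], 0], [[0.3, 0.03, 0], [0, 0, 0], 0]])

```text
clock: 7.6
position: [0.5839, -0.0085, -0.0076]
ee_rot: [0.161, -3.137, -0.0]
force: [-1.6, -0.6, -0.4]
width: 0.002
gripper_force: 0.5
```

Call:
jog_arm(rows=[[[0.1, 0.01, 0], [0, 0, 0], 0], [[0.2, 0.02, 0], [0, 0, 0], 0], [[0.2, 0.02, 0], [0, 0, 0], 0]])

```text
clock: 7.98
position: [0.586, -0.0082, -0.0076]
ee_rot: [-0.161, 3.137, 0.0]
force: [-0.1, -0.3, -1.1]
width: 0.004
gripper_force: 0.5
```

Call:
jog_arm(rows=[[[0.1, 0.01, 0], [0, 0, 0], 0], [[0.2, 0.02, 0], [0, 0, 0], 0], [[0.2, 0.02, 0], [0, 0, 0], 0]])

```text
clock: 8.35
position: [0.587, -0.0082, -0.0079]
ee_rot: [0.161, -3.136, 0.0]
force: [-4.7, -1.5, -0.5]
width: 0.006
gripper_force: 2.3
```

Contact force is -4.7 N and the tip position matches a seated long side, so the clamp is against the fence. Next I'll back off, rise, turn -90° and go to the clamp's free (+y) end.

Call:
jog_arm(rows=[[[-1.5, -0.15, 0], [0, 0, 0], 0], [[-3, -0.3, 1], [0, 0, 0], 0], [[-3, -0.3, 5], [0, 0, -10], 0], [[-3, 1, 7], [0, 0, -20], 0], [[-2, 4, 7], [0, 0, -30], 0], [[0, 6, 7], [0, 0, -40], 0], [[1.7, 6, 7], [0, 0, -50], 0], [[1.7, 6, 7], [0, 0, -60], 0]])

```text
clock: 9.35
position: [0.6066, 0.0526, 0.0635]
ee_rot: [1.435, 2.792, 0.003]
force: [-1.1, 0.2, 0.1]
width: 0.004
gripper_force: 0.0
```

Call:
jog_arm(rows=[[[0, 0, 0], [0, 0, -10], 0], [[0, 0, 0], [0, 0, -20], 0], [[0, 0, 0], [0, 0, -30], 0], [[0, 0, -2], [0, 0, -30], 0], [[0, 0, -2], [0, 0, -30], 0], [[0, 0, -2], [0, 0, -30], 0]])

```text
clock: 10.1
position: [0.6048, 0.0518, 0.0424]
ee_rot: [-2.103, -2.334, 0.0]
force: [-0.1, -0.0, -0.1]
width: 0.009
gripper_force: 0.0
```

Run:
```python
from cell import arm
import cv2,numpy as np
from h import *
s=arm.observe();print(s['position'],s['ee_rot'],s['force'])
d=arm.get_image("scene");np.savez('scene4.npz',**d);P=heights(d)
Q=P[(P[...,2]>.052)&(P[...,2]<.11)&(P[...,0]>.5)&(P[...,0]<.7)&(abs(P[...,1])<.15)]
print('finger',Q.min(0),Q.max(0),np.percentile(Q,[5,95],axis=0).round(3).tolist())
cv2.imwrite('pics/s4.png',cv2.resize(d['img'][100:300,130:350,::-1],None,fx=3,fy=3))
```

```text
[0.60483577 0.05179836 0.04242661] [-2.10276621e+00 -2.33377240e+00  8.99301537e-05] [-0.07986453 -0.02709227 -0.12289092]
finger [0.59956944 0.03934923 0.08127882] [0.62504982 0.0422111  0.09522698] [[0.6, 0.04, 0.081], [0.622, 0.042, 0.094]]
```

View pics/s4.png

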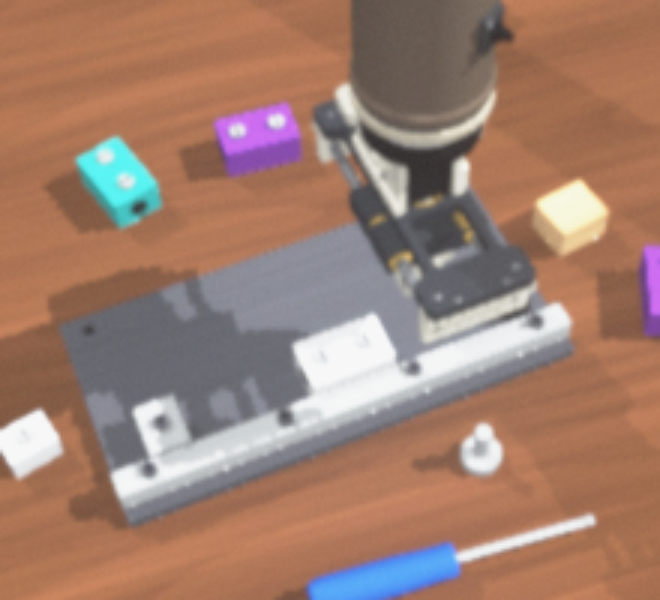

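The clamp now lies against the fence at crop (345,355), and the fingers wait past its +y end at about (405,270). I'll lower them and push along the fence toward the stop.

Call:
jog_arm(rows=[[[0, 0, -2.5], [0, 0, 0], 0], [[0, 0, -4.9], [0, 0, 0], 0], [[0, 0, -4.9], [0, 0, 0], 0], [[0.1, -1, -4.9], [0, 0, 0], 0], [[0.16, -1.6, -4.9], [0, 0, 0], 0], [[0.23, -2.2, -4.9], [0, 0, 0], 0], [[0.29, -2.8, -4.9], [0, 0, 0], 0], [[0.35, -3.4, -4.9], [0, 0, 0], 0]])

```text
clock: 11.15
position: [0.6086, 0.0179, -0.0064]
ee_rot: [2.104, 2.333, 0.001]
force: [0.2, 2.8, 1.7]
width: 0.008
gripper_force: 1.4
```

Call:
jog_arm(rows=[[[0.08, -0.8, 0], [0, 0, 0], 0], [[0.16, -1.6, 0], [0, 0, 0], 0], [[0.25, -2.4, 0], [0, 0, 0], 0], [[0.33, -3.2, 0], [0, 0, 0], 0], [[0.41, -4.0, 0], [0, 0, 0], 0], [[0.49, -4.8, 0], [0, 0, 0], 0], [[0.57, -5.5, 0], [0, 0, 0], 0], [[0.63, -6.1, 0], [0, 0, 0], 0]])

```text
clock: 12.15
position: [0.6148, -0.0435, -0.0066]
ee_rot: [2.105, 2.332, 0.0]
force: [-0.8, 4.0, 2.8]
width: 0.006
gripper_force: 1.5
```

Call:
jog_arm(rows=[[[0.02, -0.2, 0], [0, 0, 0], 0], [[0.04, -0.4, 0], [0, 0, 0], 0], [[0.06, -0.6, 0], [0, 0, 0], 0], [[0.06, -0.6, 0], [0, 0, 0], 0]])

```text
clock: 12.65
position: [0.6153, -0.0494, -0.0066]
ee_rot: [2.105, 2.332, -0.0]
force: [-0.4, 0.7, 0.0]
width: 0.007
gripper_force: 0.4
```

Call:
jog_arm(rows=[[[0.01, -0.1, 0], [0, 0, 0], 0], [[0.02, -0.2, 0], [0, 0, 0], 0], [[0.03, -0.3, 0], [0, 0, 0], 0], [[0.04, -0.4, 0], [0, 0, 0], 0], [[0.04, -0.4, 0], [0, 0, 0], 0]])

```text
clock: 13.28
position: [0.6157, -0.0534, -0.0066]
ee_rot: [2.105, 2.332, -0.0]
force: [-0.7, 1.3, 0.2]
width: 0.003
gripper_force: 0.3
```

Call:
jog_arm(rows=[[[0.01, -0.1, 0], [0, 0, 0], 0], [[0.02, -0.2, 0], [0, 0, 0], 0], [[0.02, -0.2, 0], [0, 0, 0], 0]])

```text
clock: 13.65
position: [0.6159, -0.0554, -0.0066]
ee_rot: [2.105, 2.332, -0.0]
force: [-0.9, 1.7, -0.4]
width: 0.007
gripper_force: 0.3
```

Call:
jog_arm(rows=[[[0.01, -0.1, 0], [0, 0, 0], 0], [[0.02, -0.2, 0], [0, 0, 0], 0], [[0.02, -0.2, 0], [0, 0, 0], 0]])

```text
clock: 14.02
position: [0.616, -0.056, -0.0066]
ee_rot: [-2.103, -2.332, -0.001]
force: [-1.4, 4.2, 1.3]
width: 0.004
gripper_force: 2.6
```

Call:
jog_arm(rows=[[[0.01, -0.1, 0], [0, 0, 0], 0], [[0.02, -0.2, 0], [0, 0, 0], 0], [[0.02, -0.2, 0], [0, 0, 0], 0]])

```text
clock: 14.4
position: [0.616, -0.056, -0.0066]
ee_rot: [-2.1, -2.332, -0.003]
force: [-2.2, 10.8, 5.4]
width: 0.002
gripper_force: 5.1
```

The position stopped with a rising force of 10.8 N, so the clamp's end is against the stop. I'll back off, rise, and look.

Call:
jog_arm(rows=[[[-0.1, 1, 0], [0, 0, 0], 0], [[-0.3, 3, 0], [0, 0, 0], 0], [[-0.4, 4, 4], [0, 0, 0], 0], [[-0.4, 9, 10], [0, 0, 0], 0], [[-6, 15, 14], [0, 0, 0], 0], [[-12, 21, 14], [0, 0, 0], 0], [[-16, 26, 14], [0, 0, 0], 0], [[-16, 26, 14], [0, 0, 0], 0]])

```text
clock: 15.4
position: [0.4546, 0.2031, 0.1337]
ee_rot: [-2.104, -2.333, -0.001]
force: [0.4, 1.1, 0.6]
width: 0.007
gripper_force: 0.0
```

Run:
```python
from cell import arm
import cv2,numpy as np
s=arm.observe();print(s['clock'],s['position'],s['force'])
o=[]
for n,(a,b,c,e) in(("top",(130,230,240,390)),("scene",(190,290,150,300))):
    d=arm.get_image(n);np.savez(n+'5.npz',**d);o.append(cv2.resize(d['img'][a:b,c:e,::-1],None,fx=3,fy=3,interpolation=cv2.INTER_CUBIC))
cv2.imwrite('pics/v5.png',np.vstack(o))
```

```text
15.4 [0.45456752 0.20312834 0.13366327] [0.3804734  1.08805344 0.63467313]
```

View pics/v5.png

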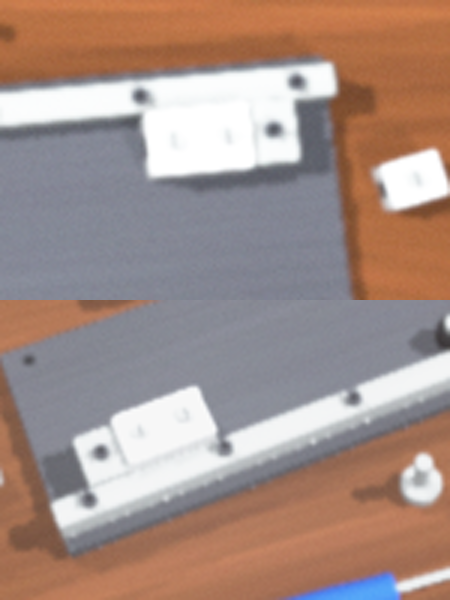

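The top crop shows the clamp at (198,140) against the fence and touching the stop at (273,130). The scene crop shows the same. I'll check the angle and seat by numbers.

Run:
```python
import numpy as np
from meas import *
d=dict(np.load('top5.npz'))
deg=lambda v:np.degrees(np.arctan2(-v[0],v[1]))
n=np.array([.9948,.1023]);t=np.array([-.1023,.9948])
for nm,e in(("fence front",edge(d,range(200,284),155,184,.032,-1)),("fence back",edge(d,range(200,345),143,165,.032,1)),("clamp near",edge(d,range(292,322),183,197,.042,-1)),
  ("clamp +end",edge(d,range(170,186),282,296,.042,1,1)),("stop near",edge(d,range(329,337),178,190,.036,-1)),("stop outer",edge(d,range(168,181),334,346,.036,-1,1))):
    print(nm,e[0],'n %.1f t %.1f ang %.2f'%(e[0]@n,e[0]@t,deg(e[1])))
```

```text
fence front [633.63513   30.912716] n 633.5 t -34.1 ang 5.91
fence back [664.84644  -56.018368] n 655.7 t -123.7 ang 5.85
clamp near [ 604.5015  -102.57145] n 590.9 t -163.9 ang 5.46
clamp +end [623.5063   -62.903328] n 613.8 t -126.4 ang -81.48
stop near [ 611.9045  -147.83176] n 593.6 t -209.7 ang 5.69
stop outer [ 629.9477  -160.47755] n 610.3 t -224.1 ang -84.29
```

The end is seated, but the long side may be about 1 mm off the fence. I'll press once more toward the fence at the clamp's middle.

Call:
jog_arm(rows=[[[2, -4, 0], [0, 0, 10], 0], [[4, -8, 0], [0, 0, 20], 0], [[6, -13, 0], [0, 0, 30], 0], [[8, -18, 0], [0, 0, 40], 0], [[10, -22, 0], [0, 0, 50], 0], [[12.2, -26, 0], [0, 0, 60], 0], [[12.2, -30.5, 0], [0, 0, 70], 0], [[12.2, -30.5, 0], [0, 0, 80], 0]])

```text
clock: 16.5
position: [0.5779, -0.1094, 0.1334]
ee_rot: [0.115, 3.139, -0.004]
force: [0.3, 1.4, -0.1]
width: 0.004
gripper_force: 0.0
```

Call:
jog_arm(rows=[[[0, 0, 0], [0, 0, 10], 0], [[0, 0, 0], [0, 0, 10], 0]])

```text
clock: 16.75
position: [0.5784, -0.1042, 0.1333]
ee_rot: [-0.159, 3.137, 0.0]
force: [0.2, -0.0, -0.1]
width: 0.004
gripper_force: 0.0
```

Call:
jog_arm(rows=[[[-0.4, 0.1, -4], [0, 0, 0], 0], [[-0.4, 0.1, -8], [0, 0, 0], 0], [[-0.4, 0.1, -12], [0, 0, 0], 0], [[-0.4, 0.1, -14], [0, 0, 0], 0], [[-0.4, 0.1, -14], [0, 0, 0], 0], [[0.3, 0.2, -14], [0, 0, 0], 0], [[0.8, 0.25, -14], [0, 0, 0], 0], [[1.2, 0.3, -14], [0, 0, 0], 0]])

```text
clock: 17.75
position: [0.5916, -0.1009, -0.0057]
ee_rot: [-0.161, 3.136, -0.0]
force: [0.1, -0.4, 0.6]
width: 0.003
gripper_force: 0.0
```

Call:
jog_arm(rows=[[[0.1, 0.01, 0], [0, 0, 0], 0], [[0.2, 0.02, 0], [0, 0, 0], 0], [[0.3, 0.03, 0], [0, 0, 0], 0], [[0.4, 0.04, 0], [0, 0, 0], 0], [[0.5, 0.05, 0], [0, 0, 0], 0], [[0.5, 0.05, 0], [0, 0, 0], 0]])

```text
clock: 18.5
position: [0.5948, -0.1006, -0.0067]
ee_rot: [0.16, -3.137, -0.0]
force: [-2.4, -0.1, 1.4]
width: 0.005
gripper_force: 1.2
```

Call:
jog_arm(rows=[[[0.1, 0.01, 0], [0, 0, 0], 0], [[0.2, 0.02, 0], [0, 0, 0], 0], [[0.2, 0.02, 0], [0, 0, 0], 0]])

```text
clock: 18.88
position: [0.5962, -0.1005, -0.0067]
ee_rot: [0.16, -3.136, -0.001]
force: [-5.3, -0.2, 2.8]
width: 0.006
gripper_force: 2.8
```

Call:
jog_arm(rows=[[[0.1, 0.01, 0], [0, 0, 0], 0], [[0.2, 0.02, 0], [0, 0, 0], 0], [[0.2, 0.02, 0], [0, 0, 0], 0]])

```text
clock: 19.25
position: [0.5962, -0.1004, -0.0069]
ee_rot: [0.159, -3.132, -0.001]
force: [-11.5, -0.5, 9.2]
width: 0.004
gripper_force: 5.9
```

Call:
jog_arm(rows=[[[0.1, 0.01, 0], [0, 0, 0], 0], [[0.1, 0.01, 0], [0, 0, 0], 0]])

```text
clock: 19.5
position: [0.5961, -0.1004, -0.007]
ee_rot: [0.159, -3.131, -0.002]
force: [-14.6, -0.8, 11.5]
width: 0.004
gripper_force: 7.5
```

Firm against the fence, at 14.6 N with no movement. I'll retreat and confirm.

Call:
jog_arm(rows=[[[-0.5, -0.05, 0], [0, 0, 0], 0], [[-2, -0.2, 0], [0, 0, 0], 0], [[-4, -0.4, 0], [0, 0, 0], 0], [[-5, -0.5, 5], [0, 0, 0], 0], [[-6, -0.5, 10], [0, 0, 0], 0], [[-8, 5, 14], [0, 0, 0], 0], [[-10, 10, 14], [0, 0, 0], 0], [[-12, 15, 14], [0, 0, 0], 0]])

```text
clock: 20.5
position: [0.481, 0.0523, 0.1347]
ee_rot: [-0.161, 3.134, 0.002]
force: [0.4, -0.3, -0.1]
width: 0.007
gripper_force: 0.0
```

Call:
jog_arm(rows=[[[-1, 6, 0], [0, 0, 0], 0], [[-3, 12, 0], [0, 0, 0], 0], [[-4, 18, 0], [0, 0, 0], 0], [[-5, 22, 0], [0, 0, 0], 0], [[-5, 22, 0], [0, 0, 0], 0]])

```text
clock: 21.12
position: [0.4295, 0.2744, 0.1336]
ee_rot: [-0.171, 3.136, 0.004]
force: [0.6, -1.1, -0.3]
width: 0.006
gripper_force: 0.0
```

Run:
```python
from cell import arm
import numpy as np
from meas import *
d=arm.get_image('top')
deg=lambda v:np.degrees(np.arctan2(-v[0],v[1]))
n=np.array([.9948,.1023]);t=np.array([-.1023,.9948])
for nm,e in(("fence back",edge(d,range(200,345),143,165,.032,1)),("clamp near",edge(d,range(292,322),183,197,.042,-1)),
  ("clamp +end",edge(d,range(170,186),282,296,.042,1,1)),("stop near",edge(d,range(329,337),178,190,.036,-1))):
    print(nm,'n %.1f t %.1f ang %.2f'%(e[0]@n,e[0]@t,deg(e[1])))
g=cv2.cvtColor(d['img'],cv2.COLOR_RGB2GRAY)
print(g[174:184:3,318:332])
print(arm.observe()['position'])
s=arm.get_image('scene')
cv2.imwrite('pics/v6.png',np.vstack([cv2.resize(a[r0:r0+70,c0:c0+120,::-1],None,fx=4,fy=4,interpolation=cv2.INTER_CUBIC) for a,r0,c0 in((d['img'],140,260),(s['img'],205,160))]))
```

```text
fence back n 655.6 t -110.9 ang 5.86
clamp near n 592.5 t -161.4 ang 5.58
clamp +end n 615.0 t -126.5 ang -82.65
stop near n 593.6 t -209.7 ang 5.74
[[251 253 254 255 255 253 235 226 235 228 191 143 117 115]
 [254 255 255 255 255 254 242 231 243 250 250 248 246 246]
 [255 255 255 255 255 255 252 241 244 250 252 252 251 251]
 [255 255 255 255 255 255 251 236 238 244 243 239 233 228]]
[0.43028375 0.27171404 0.13350741]
```

View pics/v6.png

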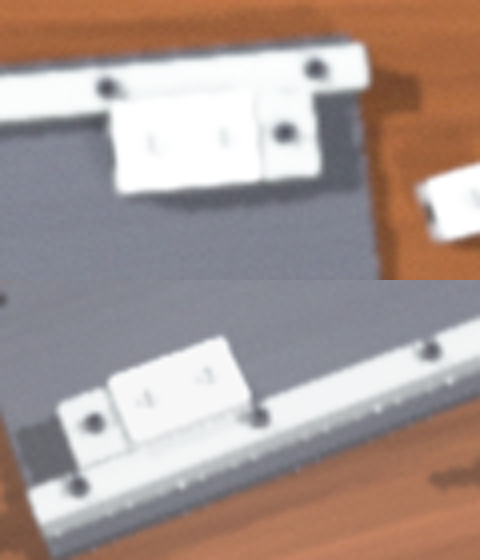

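The clamp moved 1.6 mm in onto the fence, and its near edge is now at n=592.5, in line with the seated position. Its end position is unchanged at the stop. In the crops it touches the fence and the stop at (285,135), and the arm is clear.

```bash
python3 -c "
from cell import arm
print(arm.sign_off())"
```

```text
the job is handed in; nothing more can be done
None
```

I pushed the clamp flat against the fence and up to the end stop, moved the arm clear, and handed the job in at about 21 s; the bystanders weren't touched.

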